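# Stack a drying whetstone on its mate with the separator board between

### The job

The two long pieces on the sloped drying rack are dry: first lay the thin wooden separator board flat on the whetstone in the steel holder, then lay the second whetstone on the board. Slide each in under the holder's lip until you feel its end bear against the end stop (a light but definite push, no ramming), and let the board go before fetching the stone. Finish with both stones and the board stacked flat, square and up against the end stop, and leave the rest of the cart as it is.

Things in the scene. Friction and masses are not known exactly. Their poses are not given: they have to be found in the camera images.
- board: separator board, thin plain wood, 160 x 62 x 6 mm (x, y, z), rigid, about 70 g. Origin: centre of its underside; x along its length, z out of its top face. It starts in one lane of the rack, lying on the 32 degree slope with its -x end low, away from the robot.
- upper_stone: whetstone, plain grey block 160 x 56 x 20 mm, about 380 g. Origin: centre of its underside; x along its length, z out of its top face. It starts in the other lane of the rack, on the same slope.
- lower_stone: whetstone of the same make and size, already lying flat in the holder against the end stop. Origin: centre of its underside. It is loose and must stay there.
- holder: fixed steel stone holder, open at the sides. Origin: centre of its footprint on the cart top; its x points to the end stop. Two bed rails (40 mm wide over all, narrower than the stones) carry the lower stone's underside at z = 12 mm. Home of a piece: its origin at x = 5 mm, y = 0 here; the board's underside at z = 32 mm, the upper stone's at z = 38 mm.
- stop (a point): point on the face of the holder's upright end stop (56 mm wide, 72 mm tall), which looks along the holder's -x: 85 mm from the holder's origin, 45 mm above the cart top. On top of the stop a 6 mm thick lip reaches 16 mm back over the stack, its underside 66 mm above the cart top (8 mm over the finished stack).
- rack: fixed grey plastic drying rack: 170 x 190 mm drip tray, 12 mm high, under two sloped lanes at y = -60 and +60 mm, each of two rails 33 mm wide over all, so the sides of a piece overhang freely. The lanes rise 32 degrees towards its +x (towards the robot) and are 64 mm high at mid-length; a ledge stops the pieces at the low end. Origin: centre of its footprint.
- mug: white ceramic mug, 82 mm across, 95 mm tall; bystander; origin: centre of the underside.
- spoon: wooden spoon, 240 mm long, lying flat; bystander; x along its length.
- can_opener: steel can opener, 160 mm long, lying flat; bystander; x along its length.
- scoop: plastic scoop, 150 mm long, 36 mm tall; bystander; x along its length.
- jar: brown glass jar, 70 mm across, 110 mm tall; bystander; origin: centre of the underside.
- can: food can, 74 mm across, 105 mm tall; bystander; origin: centre of the underside.
Mind the look-alikes: they are no part of the job. There is more than one size of the board; the one meant has the size given above. What is shaped like the upper_stone but red is not meant.

How it is judged:
By the outcome, as a careful person would: the job done as asked, in the order asked, and still so for the second after the job is handed in, with the robot touching nothing.
It also fails if it takes over 70 s, if anything falls off the work surface, if the arm or the gripper's body presses on something with over 40 N, if the wrist force passes 120 N, or if a joint passes its speed limit or range.

### The arm

A 6-joint arm with a two-finger parallel gripper is mounted at the origin on the work surface. World frame = base frame: x ahead of the robot, y to its left, z up, the work surface at z = 0. Lengths are in m, angles in rad, forces in N, time in s.
With the tool pointing down it reaches from about 0.375 to 0.9 m from the base axis. Payload 3.1 kg.
Tool frame: the origin (TCP) lies at the centre of the arm's flange, where the gripper is bolted on; the fingertips stand 173 mm ahead of it and the grasp point (between the pads) lies 155 mm ahead of it; z points along the fingers, x is the direction in which the jaws open and shut, and the axes are right-handed (so a half turn about z gives the same grasp; the last joint's range is limited). The gripper opens to 85 mm and grips with 20 to 120 N. Pads are 22 mm wide; open, the fingers measure 114 mm over their backs; the gripper's body (76 mm by 85 mm) begins 54 mm behind the grasp point. The pads swing forward as they close: fully open they stand 13 mm farther back than shut.
Start: joints at [-1.51, 0.527, 1.433, -0, 1.181, -0.178], TCP at [0.148, -0.607, 0.405] pointing down, gripper open.
Joint ranges: [-3.08, 3.08], [-0.75, 2.2], [0.22, 2.44], [-1.43, 4.57], [0, 2.65], [-2.85, 2.85]. Speed limits (rad/s): [2.79, 2.79, 3.14, 3.14, 3.14, 3.14].

### API

Orientations are given as a unit quaternion [x, y, z, w].
In Python, from station import manip gives the robot as it stands.
- The arm moves only by the shell command python3 -m jog 'ROWS' [OPENING] [FORCE]. ROWS is JSON, a list that holds one entry, the list of rows, each a list of 4 numbers: the shift along the world's x, y, z in mm, then the turn about the world's z in degrees. A call has exactly 8 rows; each row shifts and turns the commanded pose from where the row before left it; what a row does not reach is not made up. A row lasts 1/8 s, in which the tool goes at most 62.5 mm and 10.7 degrees, less where a joint would pass 70% of its speed; a pose out of reach is approached as far as the arm can. A call is refused whole if a number of a shift passes 62.5 or a number of a turn 10.7, either way. A call with a gripper value outside its range is refused whole. OPENING is the opening in per cent of the stroke, from 0 (shut) to 100 (fully open), set as the call begins (- or left out, the last holds). The fingers move at their own pace and stop on an object; FORCE is the grip in N (left out, the last holds). Time passes only in rows, so rows that do not move let the fingers close, or fill a call up. It gives the time, the measured TCP pose, the force and the opening at its end, in the units of the state.
- manip.sense(): the state, without advancing time (a new reading comes with each control period).
- manip.snapshot(name): name is "side" or "top" or "wrist"; returns the picture (420x560x3 uint8, red, green, blue); there is no depth.
- manip.camera_info(name): a dict with "fx", "fy", "cx", "cy" (pixels), "R" (3x3) and "t" (3): a world point X has camera coordinates R X + t. Camera axes: x right, y down, z forward; pixel columns grow to the right and rows downward; lengths in m; the calibration is good to about 2 mm. The wrist camera is an equidistant fisheye: a pixel r from the principal point sees the ray r / f radians off the axis. A picture is of the moment at which its call begins: read the wrist's pose just before it. camera_info takes no time and is no camera call; for the wrist camera it gives the pose at the moment of the call.
- manip.sign_off(): hands the job in, once; it reports no verdict.
The state is a dict: "t": time; "q": joint angles; "qd": joint speeds; "tau": joint torques, N m; "tcp_pos": TCP position; "tool_rot": TCP orientation; "force": force on the tool from outside, world axes, zero at the start; "ft_torque": the same for the moment, N m; "finger_gap": opening from 0.0 (shut) to 1.0 (fully open).
Only numpy, scipy, OpenCV 4.12 (cv2) and the standard library are available. Lean on these libraries where they do the work, as an engineer would, in place of code of your own. Each camera call takes 0.05 s, during which the arm holds its last target. There are 200 camera calls.

## Working session

There is one attempt and no reset: what is moved stays moved. The work goes in short steps, Python scripts to look and compute and a shell command to move; the robot and the scene stay as the last step left them, time stands still between calls to the robot, and variables do not carry over. Pictures are saved under pics/ and viewed, about 8 in all and at most 12, crops included, and the job is handed in when it is done.

```bash
mkdir -p pics; ls
python3 - <<'E'
from station import manip
import cv2,json
s=manip.sense(); print(s['t'],s['tcp_pos'],s['tool_rot'])
for n in ("side","top","wrist"):
    c=manip.camera_info(n); print(n,c)
    cv2.imwrite(f'pics/{n}0.png',manip.snapshot(n)[:,:,::-1])
E
```

```text
pics
0.0 [ 0.14843998 -0.60675792  0.40370913] [ 7.86607808e-01 -6.17451962e-01 -7.42381217e-04 -8.25042962e-04]
side {'fx': 494.5100243945249, 'fy': 494.5100243945249, 'cx': 283.972590897226, 'cy': 204.62798205781718, 'R': array([[-0.73051328, -0.68263502,  0.01896766],
       [-0.41538854,  0.42213392, -0.80576381],
       [ 0.5420357 , -0.59650011, -0.5919332 ]]), 't': array([0.35468233, 0.24860511, 0.94440671])}
top {'fx': 454.1252140380994, 'fy': 454.1252140380994, 'cx': 273.8053168410305, 'cy': 213.8521827975086, 'R': array([[ 0.01612791, -0.99986937, -0.00106148],
       [-0.99123776, -0.01584947, -0.1311354 ],
       [ 0.13110144,  0.00316712, -0.9913639 ]]), 't': array([0.00323296, 0.51448039, 1.27684129])}
wrist {'fx': 325.19226210127806, 'fy': 325.19226210127806, 'cx': 281.0241770438368, 'cy': 211.20810271520247, 'R': array([[ 0.23766257, -0.97134696, -0.00125756],
       [-0.92821048, -0.22748938,  0.29440429],
       [-0.2862548 , -0.0688016 , -0.95568014]]), 't': array([-0.62360433, -0.03862983,  0.37972378])}
```

View pics/top0.png

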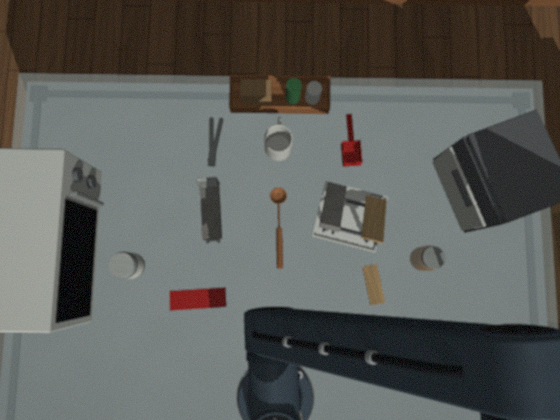

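View pics/side0.png

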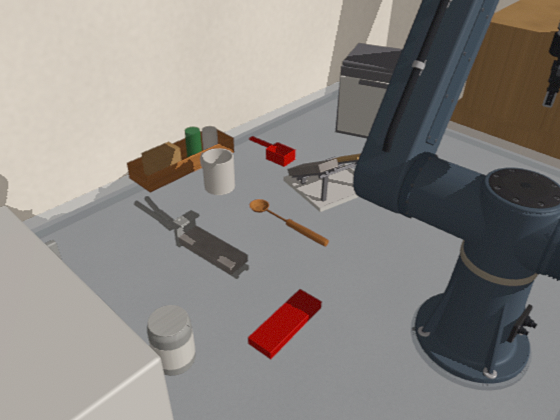

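Top view: the rack is at about (350,215), with a grey stone in its left lane (333,205) and a brown board in its right lane (375,218). The holder is at (211,210) with its stop at the upper (far) end. Board look-alike: the small board flat on the table at (373,284). Stone look-alike: the red block at (198,299). The pieces in the rack fit the description; I'll confirm that in an enlarged crop.

```bash
cat > h.py <<'E'
import numpy as np, cv2
from station import manip
def ray(c,u,v,fish=False):
    R,t=np.array(c['R']),np.array(c['t'])
    a,b=(u-c['cx'])/c['fx'],(v-c['cy'])/c['fy']
    if fish:
        r=np.hypot(a,b); d=np.array([a/r*np.sin(r),b/r*np.sin(r),np.cos(r)]) if r>0 else np.array([0,0,1.])
    else: d=np.array([a,b,1.])
    return -R.T@t, R.T@d
def onz(c,u,v,z,fish=False):
    o,d=ray(c,u,v,fish); return o+d*(z-o[2])/d[2]
def proj(c,X,fish=False):
    p=np.array(c['R'])@np.array(X)+np.array(c['t'])
    if fish:
        r=np.hypot(p[0],p[1]); th=np.arctan2(r,p[2]); return c['cx']+c['fx']*th*p[0]/r, c['cy']+c['fy']*th*p[1]/r
    return c['cx']+c['fx']*p[0]/p[2], c['cy']+c['fy']*p[1]/p[2]
E
python3 - <<'E'
from h import *
im=cv2.imread('pics/top0.png'); 
c=manip.camera_info('top')
a=cv2.resize(im[165:315,185:400],None,fx=3.7,fy=3.7,interpolation=cv2.INTER_CUBIC)
a=np.clip(a*1.6,0,255).astype(np.uint8)
cv2.imwrite('pics/crop1.png',a)
for n,u,v,z in [('board',375,218,.07),('stone',333,205,.08),('rack',350,216,.012),('small',373,284,.006),('stop',208,181,.07),('hold',211,210,.03)]:
    print(n,onz(c,u,v,z).round(3))
E
```

```text
board [ 0.502 -0.272  0.07 ]
stone [ 0.536 -0.153  0.08 ]
rack [ 0.514 -0.212  0.012]
small [ 0.318 -0.278  0.006]
stop [0.6   0.199 0.07 ]
hold [0.523 0.194 0.03 ]
```

View pics/crop1.png

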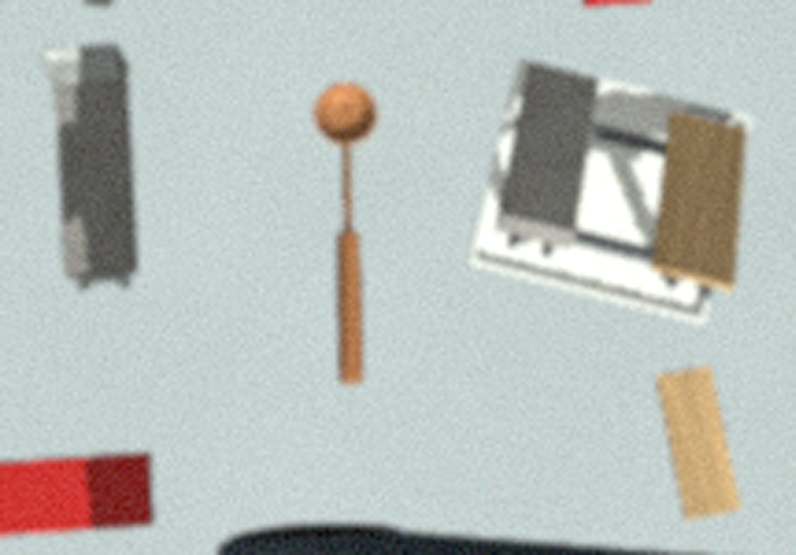

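The crop confirms it. The long brown board is in the right lane at crop (700,200), the grey stone is in the left lane at crop (548,150), and both run the full rack length. The small pale board and the red block lie flat off the rack, so they are not meant. Next I move over the rack for a closer look.

```bash
python3 -m jog '[[[37,49,0,-3.4],[37,49,0,-3.4],[37,49,0,-3.4],[37,49,0,-3.4],[37,49,0,-3.4],[37,49,0,-3.4],[37,49,0,-3.4],[37,49,0,-3.4]]]' 100 40
python3 -m jog '[[[0,5,0,0],[0,0,0,0],[0,0,0,0],[0,0,0,0],[0,0,0,0],[0,0,0,0],[0,0,0,0],[0,0,0,0]]]'
python3 - <<'E'
from h import *
import pickle
c=manip.camera_info('wrist'); im=manip.snapshot('wrist')[:,:,::-1]
cv2.imwrite('pics/w1.png',im); pickle.dump(c,open('w1.pkl','wb'))
t=manip.snapshot('top')[:,:,::-1]; cv2.imwrite('pics/top1.png',t)
cv2.imwrite('pics/w1b.png',np.clip(cv2.resize(im,None,fx=1.4,fy=1.4,interpolation=cv2.INTER_CUBIC)*1.3,0,255))
E
```

```text
t: 1.15
tcp_pos: [0.4454, -0.2134, 0.4047]
tool_rot: [-0.619, 0.786, -0.0, 0.0]
force: [0.2, -1.2, -0.0]
finger_gap: 0.996
t: 2.15
tcp_pos: [0.4445, -0.2101, 0.4047]
tool_rot: [-0.619, 0.785, 0.0, 0.0]
force: [-0.3, 0.5, 0.6]
finger_gap: 0.999[ WARN:0@2.270] global loadsave.cpp:1063 imwrite_ Unsupported depth image for selected encoder is fallbacked to CV_8U.
```

View pics/w1b.png

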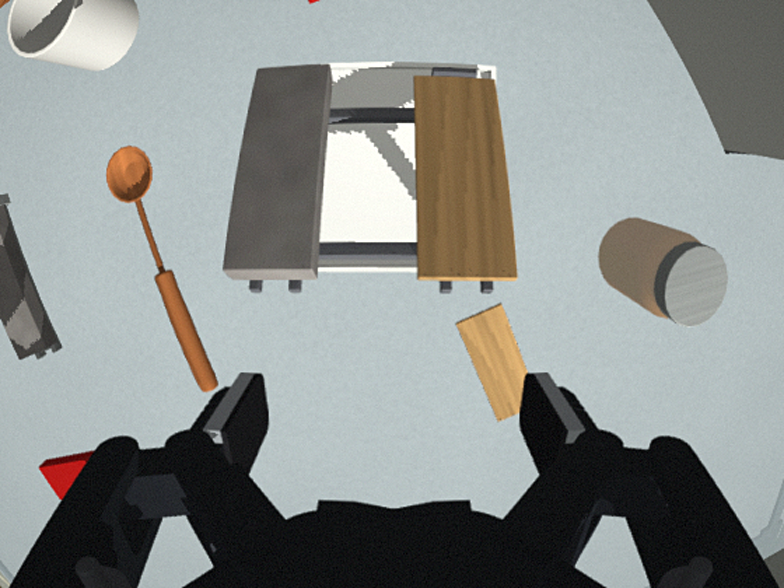

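The wrist view shows the jaws square to the lanes. The board's top face has corners at about (414,76), (492,78), (517,278) and (417,278); the stone's are at (258,69), (331,65), (317,270) and (226,270). I'll get poses from these corners with solvePnP, and the holder's from the top view.

```bash
cat >> h.py <<'E'
def pnp(c,px,L,W,fish=True):
    """px: top-face corners in order low-left, low-right, high-right, high-left; returns world corners"""
    n=[]
    for u,v in px:
        R,t=np.array(c['R']),np.array(c['t']); d=R@ray(c,u,v,fish)[1]; n.append(d[:2]/d[2])
    X=np.array([[0,W,0],[0,0,0],[L,0,0],[L,W,0]],float)
    X=np.array([[0,0,0],[W,0,0],[W,L,0],[0,L,0]],float)
    ok,rv,tv,err=cv2.solvePnPGeneric(X,np.array(n)[:,None],np.eye(3),None,flags=cv2.SOLVEPNP_IPPE)
    out=[]
    for r,tt,e in zip(rv,tv,err):
        P=(cv2.Rodrigues(r)[0]@X.T+tt).T
        out.append(((P-np.array(c['t']))@np.array(c['R']),float(e)))
    return out
E
python3 - <<'E'
from h import *
import pickle
c=pickle.load(open('w1.pkl','rb')); im=cv2.imread('pics/w1.png'); g=cv2.cvtColor(im,cv2.COLOR_BGR2GRAY)
B=[(414,76),(492,78),(517,278),(417,278)]; S=[(258,69),(331,65),(317,270),(226,270)]
for n,p,W in (('board',B,.062),('stone',S,.056)):
    q=cv2.cornerSubPix(g,(np.array(p,np.float32)/1.4)[:,None].copy(),(4,4),(-1,-1),(3,30,.01))[:,0]
    print(n,(q*1.4).round(0).tolist())
    for P,e in pnp(c,q,.160,W):
        a=(P[2]+P[3]-P[0]-P[1])/2
        print(P.mean(0).round(4),'e',round(e,5),'slope',np.degrees(np.arcsin(a[2]/np.linalg.norm(a))).round(1),'yaw',np.degrees(np.arctan2(a[1],a[0])).round(1))
    # alternative: known plane heights
im=cv2.imread('pics/top1.png'); cv2.imwrite('pics/crop2.png',np.clip(cv2.resize(im[165:255,180:240],None,fx=6.5,fy=6.5,interpolation=cv2.INTER_CUBIC)*1.8,0,255).astype(np.uint8))
E
```

```text
board [[414.0, 76.0], [492.0, 78.0], [516.0, 276.0], [416.0, 276.0]]
[ 0.5041 -0.2712  0.0614] e 0.00239 slope 30.7 yaw 166.6
[ 0.4875 -0.2659  0.0754] e 0.02326 slope -29.2 yaw 176.2
stone [[257.0, 68.0], [329.0, 64.0], [316.0, 268.0], [222.0, 269.0]]
[ 0.5406 -0.157   0.0802] e 0.00189 slope 32.9 yaw 167.3
[ 0.5211 -0.1546  0.0962] e 0.02608 slope -31.8 yaw 148.9
```

```bash
python3 -m jog '[[[0,50,0,2],[0,50,0,2],[0,50,0,2],[0,50,0,2],[0,50,0,2],[0,50,0,2],[0,50,0,2],[0,50,0,2]]]'
python3 -m jog '[[[0,0,-20,0],[0,0,-20,0],[0,0,-20,0],[0,0,0,0],[0,0,0,0],[0,0,0,0],[0,0,0,0],[0,0,0,0]]]'
python3 - <<'E'
from h import *
import pickle
c=manip.camera_info('wrist'); im=manip.snapshot('wrist')[:,:,::-1]; s=manip.sense()
cv2.imwrite('pics/w2.png',im); pickle.dump((c,s),open('w2.pkl','wb'))
cv2.imwrite('pics/w2b.png',np.clip(cv2.resize(im[:290],None,fx=1.4,fy=1.4,interpolation=cv2.INTER_CUBIC).astype(float)*1.5,0,255).astype(np.uint8))
c1=pickle.load(open('w1.pkl','rb'))
o,a=ray(c1,264/1.4,376/1.4,True);_,b=ray(c1,523/1.4,376/1.4,True)
a/=np.linalg.norm(a);b/=np.linalg.norm(b);k=.085/np.linalg.norm(a-b); print('open tip',o+k*(a+b)/2)
E
```

```text
t: 3.25
tcp_pos: [0.4443, 0.1917, 0.4049]
tool_rot: [0.723, -0.691, 0.0, -0.0]
force: [1.3, 0.0, 0.0]
finger_gap: 0.998
t: 4.25
tcp_pos: [0.4445, 0.1899, 0.3451]
tool_rot: [0.723, -0.691, 0.0, -0.0]
force: [-0.4, -0.5, -0.2]
finger_gap: 0.999
open tip [ 0.4514531  -0.21153378  0.24468841]
```

View pics/w2b.png

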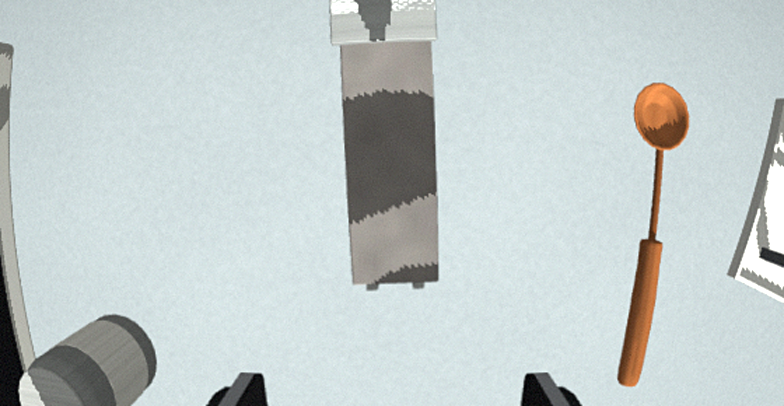

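The wrist view shows the holder dead ahead. The lip edge runs (332,44)–(437,40), and the lower stone's near end (352,284)–(438,281).

Run:
```python
from h import *
import pickle
c,s=pickle.load(open('w2.pkl','rb')); f=lambda u,v,z:onz(c,u/1.4,v/1.4,z,True)
print(s['tcp_pos'],s['tool_rot'])
for z in(.066,.072):print('lip',z,f(332,44,z).round(4),f(437,40,z).round(4))
nl,nr=f(352,284,.032),f(438,281,.032); print('near',nl.round(4),nr.round(4),np.linalg.norm(nl-nr))
fl,fr=f(341.5,60,.032),f(432,60,.032); l=fl-nl;r=fr-nr
print('far',fl.round(4),fr.round(4),np.linalg.norm(fl-fr)); print(np.degrees(np.arctan2(l[1],l[0])),np.degrees(np.arctan2(r[1],r[0])))
```

```text
[0.44449262 0.18988397 0.34501369] [ 7.22565566e-01 -6.91302323e-01  1.85963046e-04 -2.57600289e-04]
lip 0.066 [0.5833 0.2296 0.066 ] [0.5877 0.1731 0.066 ]
lip 0.072 [0.5817 0.2287 0.072 ] [0.5861 0.1736 0.072 ]
near [0.4391 0.2168 0.032 ] [0.4436 0.1614 0.032 ] 0.05560727986190224
far [0.5815 0.2281 0.032 ] [0.5837 0.1729 0.032 ] 0.05524518758810681
4.524364598104377 4.689622735759848
```

```bash
python3 -m jog '[[[7,-58,0,-2],[7,-58,0,-2],[7,-58,0,-2],[7,-58,0,-2],[7,-58,0,-2],[7,-58,0,-2],[8,-57,0,-2],[8,-56,0,-1.7]]]' 100 30
python3 -m jog '[[[0,0,-15,0],[0,0,-20,0],[0,0,-20,0],[0,0,-20,0],[0,0,-20,0],[0,0,-20,0],[0,0,0,0],[0,0,0,0]]]'
python3 - <<'E'
from h import *
import pickle
c=manip.camera_info('wrist'); im=manip.snapshot('wrist')[:,:,::-1]; s=manip.sense()
cv2.imwrite('pics/w3.png',im); print(s['tcp_pos'],s['tool_rot'])
E
```

```text
t: 5.3
tcp_pos: [0.5024, -0.2732, 0.3448]
tool_rot: [-0.621, 0.784, -0.0, 0.0]
force: [2.3, 0.3, -0.4]
finger_gap: 1.002
t: 6.3
tcp_pos: [0.5026, -0.2706, 0.23]
tool_rot: [-0.622, 0.783, 0.0, 0.0]
force: [0.1, -0.1, 0.3]
finger_gap: 1.001
[ 0.50270431 -0.2708271   0.23040499] [-6.21600331e-01  7.83334410e-01 -4.62350125e-04  1.31258112e-04]
```

View pics/w3.png

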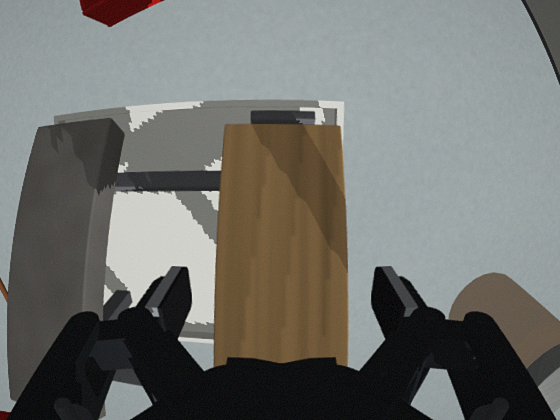

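The board (columns 218–348) is centred between the fingertips (190 and 375) and square to them. I lower, grip and lift.

```bash
python3 -m jog '[[[0,0,-11,0],[0,0,-10,0],[0,0,0,0],[0,0,0,0],[0,0,0,0],[0,0,0,0],[0,0,0,0],[0,0,0,0]]]' 100
python3 -m jog '[[[0,0,0,0],[0,0,0,0],[0,0,0,0],[0,0,0,0],[0,0,0,0],[0,0,0,0],[0,0,0,0],[0,0,0,0]]]' 40 30
python3 -m jog '[[[0,0,5,0],[0,0,10,0],[0,0,20,0],[0,0,20,0],[0,0,20,0],[0,0,20,0],[0,0,0,0],[0,0,0,0]]]'
python3 - <<'E'
from h import *
import pickle
c=manip.camera_info('wrist'); im=manip.snapshot('wrist')[:,:,::-1]; s=manip.sense()
cv2.imwrite('pics/w4.png',im); pickle.dump((c,s),open('w4.pkl','wb'))
g=cv2.cvtColor(im,cv2.COLOR_BGR2HSV); m=((g[:,:,0]<22)&(g[:,:,1]>90)&(g[:,:,2]>40)).astype(np.uint8)
m=cv2.morphologyEx(m,cv2.MORPH_OPEN,np.ones((5,5)))
k=max(cv2.findContours(m,0,2)[0],key=cv2.contourArea); print(cv2.approxPolyDP(k,4,True)[:,0].tolist())
E
```

```text
t: 7.35
tcp_pos: [0.5025, -0.2711, 0.2088]
tool_rot: [-0.621, 0.783, -0.0, 0.0]
force: [-0.8, 1.1, -0.1]
finger_gap: 1.004
t: 8.35
tcp_pos: [0.5025, -0.2711, 0.2089]
tool_rot: [-0.621, 0.783, -0.0, 0.0]
force: [-0.5, 1.7, 4.6]
finger_gap: 0.721
t: 9.35
tcp_pos: [0.5022, -0.2709, 0.3033]
tool_rot: [-0.621, 0.783, 0.0, -0.0]
force: [-0.4, 0.3, -0.7]
finger_gap: 0.72
[[217, 127], [205, 333], [218, 364], [225, 364], [228, 356], [276, 362], [332, 356], [344, 364], [357, 336], [347, 129]]
```

Gap 0.72 = 61 mm, so the board is held. Now I find its low end relative to the tool, then carry it over.

```bash
cat >> h.py <<'E'
def edge(c,p,q,w):
    o,a=ray(c,*p,True);_,b=ray(c,*q,True);a/=np.linalg.norm(a);b/=np.linalg.norm(b)
    k=w/np.linalg.norm(a-b); return o+k*a,o+k*b
E
python3 - <<'E'
from h import *
import pickle
c,s=pickle.load(open('w4.pkl','rb')); a,b=edge(c,(217,127),(347,129),.062); t=s['tcp_pos']
q=s['tool_rot'];print('jaw',np.degrees(np.arctan2(2*q[0]*q[1],q[0]**2-q[1]**2)))
m=(a+b)/2-t; print('low end rel tcp',m.round(4),'horiz',np.hypot(m[0],m[1]))
E
```

```text
jaw -103.16245053954667
low end rel tcp [ 0.0667 -0.0158 -0.1847] horiz 0.06850716134192442
```

```bash
python3 -m jog '[[[1,58,0,2.3],[1,58,0,2.3],[1,58,0,2.3],[1,58,0,2.3],[1,58,0,2.2],[1,58,0,2.2],[1,58,0,2.2],[0,58,0,2.2]]]'
python3 -m jog '[[[0,0,0,0],[0,0,-5,0],[0,0,-15,0],[0,0,-20,0],[0,0,-15,0],[0,0,-10,0],[0,0,0,0],[0,0,0,0]]]'
python3 - <<'E'
from h import *
s=manip.sense();q=s['tool_rot'];print('jaw',np.degrees(np.arctan2(2*q[0]*q[1],q[0]**2-q[1]**2)))
print(s['tcp_pos'])
im=manip.snapshot('wrist')[:,:,::-1]; cv2.imwrite('pics/w5.png',im)
E
```

```text
t: 10.4
tcp_pos: [0.5092, 0.1948, 0.3027]
tool_rot: [0.737, -0.676, -0.0, 0.001]
force: [1.0, -1.3, -1.2]
finger_gap: 0.722
t: 11.4
tcp_pos: [0.5097, 0.1929, 0.239]
tool_rot: [0.736, -0.677, 0.0, -0.0]
force: [0.4, 0.4, -0.8]
finger_gap: 0.715
jaw -85.17212997580147
[0.50973366 0.19285421 0.23900496]
```

View pics/w5.png

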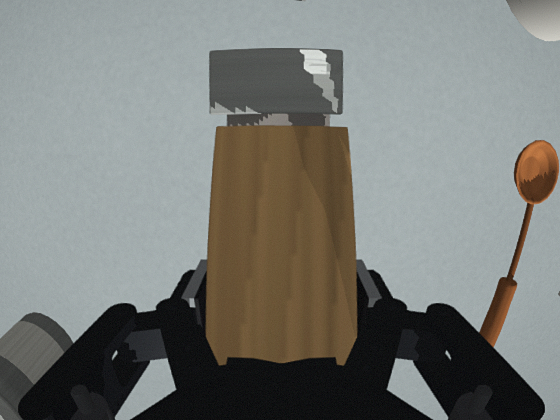

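The board end (216–348) is just short of the lip (209–343, row 113) and about 2 mm to the right. I correct that and lower it so the low end lands and the board pivots.

```bash
python3 -m jog '[[[0,2,-4,0],[0,0,-4,0],[0,0,-4,0],[0,0,-4,0],[0,0,-3,0],[0,0,-3,0],[0,0,0,0],[0,0,0,0]]]' - 20
python3 -m jog '[[[0,0,-4,0],[0,0,-4,0],[0,0,-4,0],[0,0,-3,0],[0,0,-3,0],[0,0,0,0],[0,0,0,0],[0,0,0,0]]]'
```

```text
t: 12.45
tcp_pos: [0.5086, 0.1949, 0.217]
tool_rot: [0.736, -0.677, -0.001, 0.001]
force: [-4.3, 0.1, 4.9]
finger_gap: 0.717
t: 13.45
tcp_pos: [0.5096, 0.1949, 0.1987]
tool_rot: [0.736, -0.677, 0.0, -0.0]
force: [-1.8, 0.1, 2.6]
finger_gap: 0.718
```

```bash
python3 -m jog '[[[0,0,-3,0],[0,0,-3,0],[0,0,-3,0],[0,0,-2,0],[0,0,-2,0],[0,0,0,0],[0,0,0,0],[0,0,0,0]]]'
python3 -m jog '[[[0,0,-2,0],[0,0,-1,0],[0,0,-1,0],[0,0,0,0],[0,0,0,0],[0,0,0,0],[0,0,0,0],[0,0,0,0]]]'
python3 - <<'E'
from h import *
s=manip.sense();print(s['force'],s['ft_torque'])
im=manip.snapshot('side')[:,:,::-1]
cv2.imwrite('pics/s5.png',cv2.resize(im[140:320,110:300],None,fx=3.3,fy=3.3,interpolation=cv2.INTER_CUBIC))
E
```

```text
t: 14.45
tcp_pos: [0.5095, 0.1949, 0.1858]
tool_rot: [0.736, -0.677, 0.0, -0.0]
force: [-2.2, -0.1, 2.8]
finger_gap: 0.721
t: 15.45
tcp_pos: [0.5095, 0.1949, 0.1817]
tool_rot: [0.736, -0.677, 0.0, -0.0]
force: [-3.2, 0.6, 2.6]
finger_gap: 0.72
[-3.20964197  0.58811413  2.55802824] [-0.043723    0.06721939 -0.00302507]
```

View pics/s5.png

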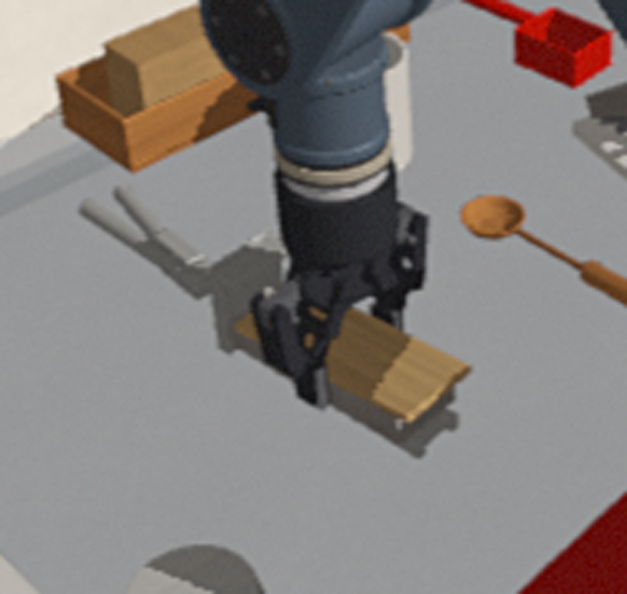

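The side view shows the board nearly flat in the grip, with its near end (at about (440,390)) still slightly raised. I keep lowering until the force rises.

```bash
python3 -m jog '[[[0,0,-1,0],[0,0,-1,0],[0,0,-1,0],[0,0,0,0],[0,0,0,0],[0,0,0,0],[0,0,0,0],[0,0,0,0]]]'
python3 -m jog '[[[0,0,-1,0],[0,0,-1,0],[0,0,0,0],[0,0,0,0],[0,0,0,0],[0,0,0,0],[0,0,0,0],[0,0,0,0]]]'
python3 - <<'E'
from h import *
s=manip.sense();print(s['force'],s['ft_torque'])
c=manip.camera_info('side');im=manip.snapshot('side')[:,:,::-1]
cv2.imwrite('pics/s6.png',im)
g=cv2.cvtColor(im,cv2.COLOR_BGR2HSV); m=((g[:,:,0]<25)&(g[:,:,1]>80)).astype(np.uint8); m[:225]=0;m[:,:150]=0;m[:,254:]=0
m[290:]=0
k=max(cv2.findContours(m,0,2)[0],key=cv2.contourArea); print(cv2.approxPolyDP(k,2,True)[:,0].tolist())
yaw=np.radians(4.6);e=np.array([np.cos(yaw),np.sin(yaw),0]);n=np.array([-e[1],e[0],0]);H=np.array([.5161,.1955,0])
for x in(-75,-85):
  for z in (32,38,44): print(x,z,[tuple(np.round(proj(c,H+e*(x-2)*.001+n*y*.031+[0,0,z*.001]),1)) for y in(1,-1)])
E
```

```text
t: 16.5
tcp_pos: [0.5095, 0.1949, 0.1787]
tool_rot: [0.736, -0.677, 0.0, -0.0]
force: [-2.9, -0.3, 2.1]
finger_gap: 0.72
t: 17.5
tcp_pos: [0.5096, 0.1949, 0.1767]
tool_rot: [0.736, -0.677, 0.0, -0.0]
force: [-0.8, -0.8, 1.3]
finger_gap: 0.72
[-0.81565263 -0.79189767  1.27474819] [-0.01468266 -0.03012427  0.00040599]
[[208, 250], [210, 257], [233, 271], [252, 255], [217, 235]]
-75 32 [(np.float64(229.2), np.float64(269.1)), (np.float64(249.0), np.float64(253.7))]
-75 38 [(np.float64(229.1), np.float64(267.0)), (np.float64(249.0), np.float64(251.6))]
-75 44 [(np.float64(228.9), np.float64(264.8)), (np.float64(248.9), np.float64(249.5))]
-85 32 [(np.float64(232.7), np.float64(271.2)), (np.float64(252.5), np.float64(255.7))]
-85 38 [(np.float64(232.6), np.float64(269.1)), (np.float64(252.5), np.float64(253.6))]
-85 44 [(np.float64(232.5), np.float64(267.0)), (np.float64(252.4), np.float64(251.5))]
```

Its near end (233,271)/(252,255) matches a flat board (predicted (232.7,271.2)/(252.5,255.7)). Now I slide it towards the stop.

```bash
python3 -m jog '[[[0,0,-1,0],[2,0,0,0],[2,0.5,0,0],[2,0,0,0],[1,0.3,0,0],[1,0,0,0],[0,0,0,0],[0,0,0,0]]]' - 40
python3 -m jog '[[[1,0.1,0,0],[1,0.1,0,0],[0,0,0,0],[0,0,0,0],[1,0,0,0],[0,0,0,0],[0,0,0,0],[0,0,0,0]]]'
```

```text
t: 18.55
tcp_pos: [0.5138, 0.1955, 0.1766]
tool_rot: [0.736, -0.676, -0.003, 0.004]
force: [-9.4, -1.1, 16.7]
finger_gap: 0.721
t: 19.55
tcp_pos: [0.5166, 0.1958, 0.1766]
tool_rot: [0.736, -0.676, -0.004, 0.004]
force: [-10.5, -1.5, 16.9]
finger_gap: 0.718
```

```bash
python3 -m jog '[[[0,0,0.6,0],[0,0,0.4,0],[0,0,0,0],[0,0,0,0],[0,0,0,0],[0,0,0,0],[0,0,0,0],[0,0,0,0]]]'
python3 -m jog '[[[1,0.1,0,0],[0,0,0,0],[1,0,0,0],[0,0,0,0],[0,0,0,0],[0,0,0,0],[0,0,0,0],[0,0,0,0]]]'
```

```text
t: 20.55
tcp_pos: [0.5205, 0.1959, 0.1767]
tool_rot: [0.736, -0.677, -0.0, -0.0]
force: [-3.2, 0.8, 4.2]
finger_gap: 0.718
t: 21.55
tcp_pos: [0.5224, 0.196, 0.1767]
tool_rot: [0.736, -0.677, -0.0, 0.0]
force: [-3.9, -0.4, 4.7]
finger_gap: 0.713
```

```bash
python3 -m jog '[[[1,0.1,0,0],[0,0,0,0],[1,0,0,0],[0,0,0,0],[0,0,0,0],[0,0,0,0],[0,0,0,0],[0,0,0,0]]]'
python3 -m jog '[[[1,0.1,0,0],[0,0,0,0],[0,0,0,0],[0,0,0,0],[0,0,0,0],[0,0,0,0],[0,0,0,0],[0,0,0,0]]]'
```

```text
t: 22.55
tcp_pos: [0.5232, 0.1961, 0.1767]
tool_rot: [0.736, -0.677, -0.001, 0.002]
force: [-6.7, -0.2, 6.2]
finger_gap: 0.714
t: 23.55
tcp_pos: [0.5235, 0.1961, 0.1766]
tool_rot: [0.736, -0.677, -0.002, 0.002]
force: [-8.2, -1.4, 7.8]
finger_gap: 0.719
```

```bash
python3 -m jog '[[[1,0.1,0,0],[1,0.1,0,0],[0,0,0,0],[0,0,0,0],[0,0,0,0],[0,0,0,0],[0,0,0,0],[0,0,0,0]]]'
python3 - <<'E'
from h import *
c=manip.camera_info('side');im=manip.snapshot('side')[:,:,::-1]
cv2.imwrite('pics/s7.png',im)
g=cv2.cvtColor(im,cv2.COLOR_BGR2HSV); m=((g[:,:,0]<25)&(g[:,:,1]>80)).astype(np.uint8); m[:225]=0;m[:,:150]=0;m[:,256:]=0
m[290:]=0
k=max(cv2.findContours(m,0,2)[0],key=cv2.contourArea); print(cv2.approxPolyDP(k,1.5,True)[:,0].tolist())
yaw=np.radians(4.6);e=np.array([np.cos(yaw),np.sin(yaw),0]);n=np.array([-e[1],e[0],0]);H=np.array([.5161,.1955,0])
for z in (32,38): print(z,[np.round(proj(c,H+e*-.075+n*y*.031+[0,0,z*.001]),1) for y in(1,-1)])
E
```

```text
t: 24.55
tcp_pos: [0.5242, 0.1962, 0.1766]
tool_rot: [0.736, -0.677, -0.003, 0.004]
force: [-10.4, -1.5, 11.4]
finger_gap: 0.716
[[204, 246], [205, 254], [228, 268], [247, 253], [222, 236], [212, 232]]
32 [array([228.5, 268.6]), array([248.3, 253.3])]
38 [array([228.4, 266.5]), array([248.3, 251.2])]
```

The push is clear: 10 N with the TCP stalled. The near end (228,268) also matches home (228.5,268.6). I release the board and rise.

```bash
python3 -m jog '[[[0,0,0.3,0],[0,0,0,0],[0,0,0,0],[0,0,0,0],[0,0,0,0],[0,0,0,0],[0,0,0,0],[0,0,0,0]]]' 100
python3 -m jog '[[[0,0,10,0],[0,0,20,0],[0,0,25,0],[0,0,25,0],[0,0,25,0],[0,0,25,0],[0,0,0,0],[0,0,0,0]]]'
python3 - <<'E'
from h import *
s=manip.sense();q=s['tool_rot'];print('jaw',np.degrees(np.arctan2(2*q[0]*q[1],q[0]**2-q[1]**2)),s['tcp_pos'])
c=manip.camera_info('wrist');im=manip.snapshot('wrist')[:,:,::-1]
cv2.imwrite('pics/w8.png',im)
g=cv2.cvtColor(im,cv2.COLOR_BGR2HSV); m=((g[:,:,0]<25)&(g[:,:,1]>80)).astype(np.uint8)
m=cv2.morphologyEx(m,cv2.MORPH_OPEN,np.ones((5,5)))
k=max(cv2.findContours(m,0,2)[0],key=cv2.contourArea);P=cv2.approxPolyDP(k,3,True)[:,0]
yaw=np.radians(4.6);e=np.array([np.cos(yaw),np.sin(yaw)]);n=np.array([-e[1],e[0]]);H=np.array([.5161,.1955])
for p in P:
  X=onz(c,*p,.038,True)[:2]-H; print(p,(X@e*1e3).round(1),(X@n*1e3).round(1))
E
```

```text
t: 25.6
tcp_pos: [0.5275, 0.1964, 0.177]
tool_rot: [0.736, -0.677, 0.0, -0.0]
force: [-0.1, 0.6, 0.2]
finger_gap: 1.001
t: 26.6
tcp_pos: [0.5271, 0.1963, 0.3068]
tool_rot: [0.736, -0.677, -0.0, 0.0]
force: [-0.1, 0.3, -0.9]
finger_gap: 1.001
jaw -85.16125597763724 [0.52706889 0.19633933 0.30676522]
[240 142] 65.1 30.6
[246 304] -72.6 30.4
[315 305] -73.4 -29.7
[322 142] 65.4 -29.6
```

View pics/w8.png

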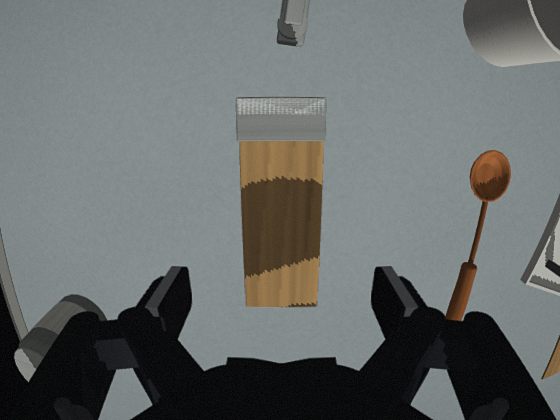

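Board is home: near end at x ≈ −73 mm (mask slightly eroded), y offset +0.4 mm, square, end hidden under the lip. Now for the stone.

```bash
python3 -m jog '[[[1,-44,0,-2.3],[1,-44,0,-2.3],[1,-44,0,-2.3],[1,-44,0,-2.3],[1,-44,0,-2.2],[1,-44,0,-2.2],[1,-44,0,-2.2],[1,-43,0,-2.2]]]'
python3 -m jog '[[[0,0,-10,0],[0,0,-20,0],[0,0,-15,0],[0,0,-7,0],[0,0,0,0],[0,0,0,0],[0,0,0,0],[0,0,0,0]]]'
python3 - <<'E'
from h import *
s=manip.sense();q=s['tool_rot'];print('jaw',np.degrees(np.arctan2(2*q[0]*q[1],q[0]**2-q[1]**2)),s['tcp_pos'])
im=manip.snapshot('wrist')[:,:,::-1]
cv2.imwrite('pics/w9.png',im)
E
```

```text
t: 27.65
tcp_pos: [0.535, -0.156, 0.3057]
tool_rot: [-0.621, 0.784, 0.001, -0.0]
force: [0.0, -0.2, 0.1]
finger_gap: 1.0
t: 28.65
tcp_pos: [0.5356, -0.1546, 0.2555]
tool_rot: [-0.621, 0.783, -0.0, 0.0]
force: [1.1, -0.4, 0.7]
finger_gap: 1.005
jaw -103.1543992479313 [ 0.53558924 -0.15460342  0.25548847]
```

View pics/w9.png

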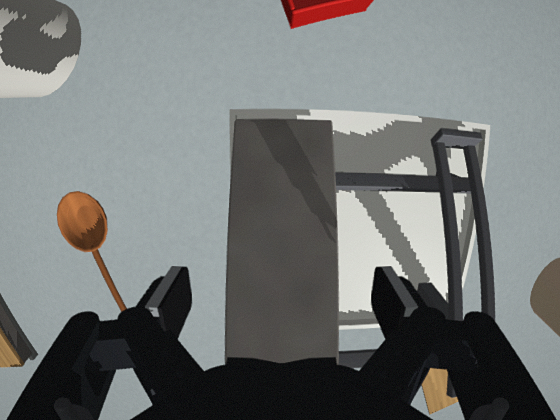

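The stone (columns 229–337) is centred between the fingertips (190 and 375), with its low edge at (235,120)–(332,121). I check its height from that edge, then grip.

```bash
python3 - <<'E'
from h import *
c=manip.camera_info('wrist');s=manip.sense();a,b=edge(c,(234.5,120.5),(332.5,121),.056);m=(a+b)/2;f=np.array([np.cos(np.radians(-13.15)),np.sin(np.radians(-13.15))])
print(m.round(4),'fwd',(m[:2]-s['tcp_pos'][:2])@f)
for z in(.033,.037,.041):
  p=onz(c,283.5,121,z,True);print(z,(p[:2]-s['tcp_pos'][:2])@f)
E
python3 -m jog '[[[0,0,-8,0],[0,0,-8,0],[0,0,-7,0],[0,0,0,0],[0,0,0,0],[0,0,0,0],[0,0,0,0],[0,0,0,0]]]' 100
```

```text
[ 0.6048 -0.1721  0.0383] fwd 0.07136398225145894
0.033 0.07072014305041752
0.037 0.07080292382316786
0.041 0.07088570459591831
t: 29.7
tcp_pos: [0.5355, -0.1546, 0.2322]
tool_rot: [-0.621, 0.783, -0.0, 0.0]
force: [-0.5, 0.6, -0.9]
finger_gap: 1.0
```

```bash
python3 -m jog '[[[0,0,0,0],[0,0,0,0],[0,0,0,0],[0,0,0,0],[0,0,0,0],[0,0,0,0],[0,0,0,0],[0,0,0,0]]]' 35 60
python3 -m jog '[[[0,0,5,0],[0,0,10,0],[0,0,20,0],[0,0,20,0],[0,0,20,0],[0,0,15,0],[0,0,0,0],[0,0,0,0]]]'
python3 - <<'E'
from h import *
s=manip.sense();print(s['tcp_pos'],s['force'],s['ft_torque'])
cv2.imwrite('pics/w10.png',manip.snapshot('wrist')[:,:,::-1])
E
```

```text
t: 30.7
tcp_pos: [0.5354, -0.1547, 0.2325]
tool_rot: [-0.621, 0.783, -0.0, -0.0]
force: [-2.8, -1.1, 5.2]
finger_gap: 0.646
t: 31.7
tcp_pos: [0.5351, -0.1544, 0.3214]
tool_rot: [-0.621, 0.783, 0.001, -0.0]
force: [-0.9, -0.1, -4.4]
finger_gap: 0.647
[ 0.53511483 -0.15437352  0.32141307] [-0.8560939  -0.12878046 -4.39361271] [0.09060446 0.04174472 0.00481954]
```

View pics/w10.png

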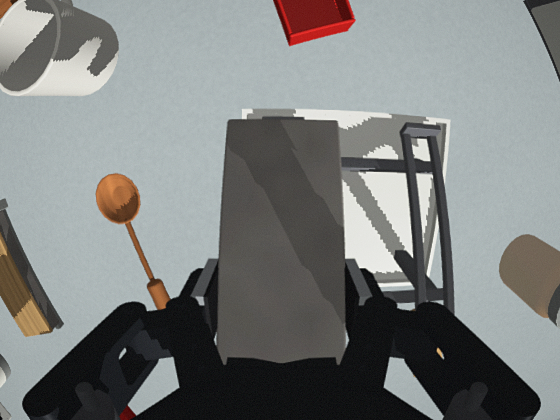

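The stone is held (gap 0.647 = 55 mm) at its original tilt, with the low edge at (228,121)–(341,121). I carry it to the holder, stopping short of the lip.

```bash
python3 -m jog '[[[-4,44,0,2.3],[-3,44,0,2.3],[-3,44,0,2.3],[-3,44,0,2.3],[-3,44,0,2.2],[-3,43,0,2.2],[-3,43,0,2.2],[-3,43,0,2.2]]]'
python3 -m jog '[[[0,0,0,0],[0,0,-5,0],[0,0,-15,0],[0,0,-15,0],[0,0,-15,0],[0,0,-10,0],[0,0,-4,0],[0,0,0,0]]]'
python3 - <<'E'
from h import *
s=manip.sense();q=s['tool_rot'];print('jaw',np.degrees(np.arctan2(2*q[0]*q[1],q[0]**2-q[1]**2)),s['tcp_pos'],s['force'],s['ft_torque'])
E
```

```text
t: 32.75
tcp_pos: [0.5101, 0.1957, 0.3211]
tool_rot: [0.737, -0.676, -0.001, 0.001]
force: [0.1, 0.4, -3.5]
finger_gap: 0.644
t: 33.75
tcp_pos: [0.5105, 0.1944, 0.2578]
tool_rot: [0.736, -0.677, -0.0, 0.0]
force: [0.8, -0.0, -4.5]
finger_gap: 0.644
jaw -85.16239245015684 [0.51054244 0.19441961 0.25777076] [ 0.78911322 -0.04023044 -4.5193061 ] [ 0.03083554 -0.00152892  0.02226415]
```

```bash
python3 -m jog '[[[-1,0.5,-4,0],[0,0,-4,0],[0,0,-3,0],[0,0,-3,0],[0,0,-2,0],[0,0,-2,0],[0,0,0,0],[0,0,0,0]]]' - 30
python3 -m jog '[[[0,0,-3,0],[0,0,-3,0],[0,0,-3,0],[0,0,-3,0],[0,0,-2,0],[0,0,0,0],[0,0,0,0],[0,0,0,0]]]'
```

```text
t: 34.75
tcp_pos: [0.5068, 0.1948, 0.2411]
tool_rot: [0.736, -0.676, -0.002, 0.003]
force: [-8.7, -1.4, 9.9]
finger_gap: 0.644
t: 35.75
tcp_pos: [0.5075, 0.1949, 0.227]
tool_rot: [0.736, -0.676, -0.001, 0.002]
force: [-8.2, -1.1, 7.7]
finger_gap: 0.643
```

```bash
python3 -m jog '[[[0,0,-3,0],[0,0,-3,0],[0,0,-3,0],[0,0,-2,0],[0,0,-2,0],[0,0,0,0],[0,0,0,0],[0,0,0,0]]]'
python3 - <<'E'
from h import *
s=manip.sense();print(s['force'],s['ft_torque'])
c=manip.camera_info('side');im=manip.snapshot('side')[:,:,::-1]
cv2.imwrite('pics/s11.png',im)
E
python3 -m jog '[[[0,0,-2,0],[0,0,-1,0],[0,0,0,0],[0,0,0,0],[0,0,0,0],[0,0,0,0],[0,0,0,0],[0,0,0,0]]]'
```

```text
t: 36.75
tcp_pos: [0.5081, 0.1949, 0.2138]
tool_rot: [0.736, -0.677, -0.001, 0.001]
force: [-5.6, 0.0, 5.6]
finger_gap: 0.64
[-5.63578998  0.01942969  5.57364351] [-0.08354028  0.282681   -0.0248271 ]
t: 37.8
tcp_pos: [0.5082, 0.1949, 0.2109]
tool_rot: [0.736, -0.677, -0.001, 0.001]
force: [-5.7, -1.3, 5.3]
finger_gap: 0.639
```

```bash
python3 -m jog '[[[0,0,-1,0],[0,0,-1,0],[0,0,0,0],[0,0,0,0],[0,0,0,0],[0,0,0,0],[0,0,0,0],[0,0,0,0]]]'
python3 - <<'E'
from h import *
s=manip.sense();print(s['force'],s['ft_torque'])
im=manip.snapshot('side')[:,:,::-1]
cv2.imwrite('pics/s12.png',cv2.resize(im[200:300,170:290],None,fx=6,fy=6,interpolation=cv2.INTER_CUBIC))
cv2.imwrite('pics/s12raw.png',im)
E
```

```text
t: 38.8
tcp_pos: [0.5083, 0.1949, 0.2088]
tool_rot: [0.736, -0.677, -0.001, 0.001]
force: [-5.2, -0.4, 4.4]
finger_gap: 0.644
[-5.19404823 -0.40033098  4.41061058] [-0.04271235  0.20958103 -0.0024106 ]
```

View pics/s12.png

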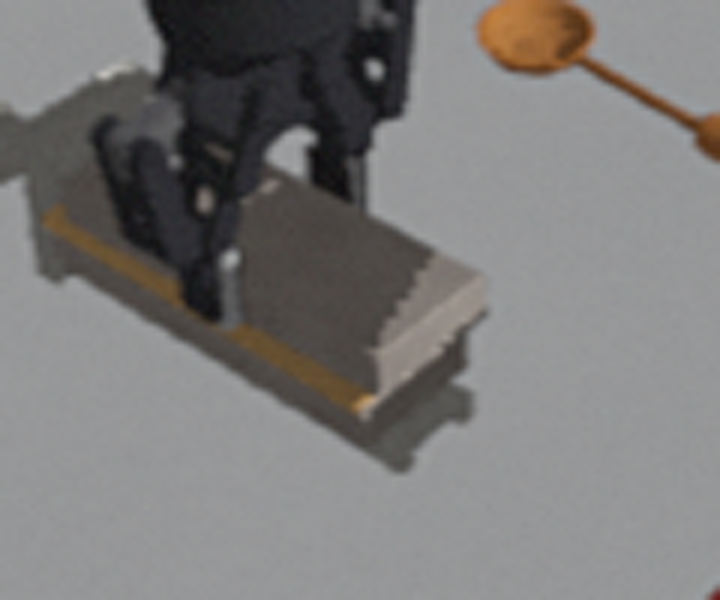

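Run:
```python
from h import *
c=manip.camera_info('side')
yaw=np.radians(4.7);e=np.array([np.cos(yaw),np.sin(yaw),0]);n=np.array([-e[1],e[0],0]);H=np.array([.5161,.1955,0])
P=lambda x,y,z:np.array(proj(c,H+e*x*1e-3+n*y*1e-3+[0,0,z*1e-3]))
from scipy.optimize import least_squares
for nm,y,px in [('botL',28,(383,400)),('botR',-28,(489,310)),('topL',28,(375,345)),('topR',-28,(489,275)),('boardL bottom',31,(363,415))]:
  t=np.array(px)/6+[170,200]-[.4,.4]
  print(nm,least_squares(lambda q:P(q[0],y,q[1])-t,[-85,40]).x.round(1))
for y in(30,36,42): print('tip',y,least_squares(lambda q:P(-6.5,y,q[0])-(np.array([205,322])/6+[169.6,199.6]),[40]).x.round(1))
```

```text
botL [-86.7  43.5]
botR [-85.9  45.9]
topL [-84.3  67.7]
topR [-86.4  62.6]
boardL bottom [-79.5  34.3]
tip 30 [35.5]
tip 36 [39.]
tip 42 [42.5]
```

The near end still sits about 4 mm high and the fingertips are close to board height. So I let the stone settle flat by opening, raise a little, re-grip it flat and slide.

```bash
python3 -m jog '[[[0,0,-1,0],[0,0,0,0],[0,0,0,0],[0,0,0,0],[0,0,0,0],[0,0,0,0],[0,0,0,0],[0,0,0,0]]]' - 20
python3 -m jog '[[[0,0,0,0],[0,0,0,0],[0,0,2,0],[0,0,2,0],[0,0,2,0],[0,0,0,0],[0,0,0,0],[0,0,0,0]]]' 85
python3 -m jog '[[[0,0,0,0],[0,0,0,0],[0,0,0,0],[0,0,0,0],[0,0,0,0],[0,0,0,0],[0,0,0,0],[0,0,0,0]]]' 35 40
python3 - <<'E'
from h import *
s=manip.sense();print(s['force'],s['ft_torque'])
im=manip.snapshot('side')[:,:,::-1]
cv2.imwrite('pics/s13.png',im)
d=cv2.absdiff(im,cv2.imread('pics/s12raw.png')).max(2)[200:300,170:290]; print((d>40).sum())
E
```

```text
t: 39.85
tcp_pos: [0.5083, 0.1949, 0.2079]
tool_rot: [0.736, -0.677, -0.001, 0.001]
force: [-5.5, -0.2, 4.0]
finger_gap: 0.637
t: 40.85
tcp_pos: [0.5094, 0.1949, 0.213]
tool_rot: [0.736, -0.677, -0.0, 0.0]
force: [-0.0, 0.0, -0.3]
finger_gap: 0.85
t: 41.85
tcp_pos: [0.5094, 0.195, 0.2132]
tool_rot: [0.736, -0.677, -0.0, -0.0]
force: [-1.6, 1.0, 5.2]
finger_gap: 0.641
[-1.58151898  1.02651509  5.21207344] [0.24334095 0.22751612 0.04853431]
240
```

```bash
python3 -m jog '[[[1,0.1,0.3,0],[2,0.1,0,0],[2,0.2,0,0],[2,0.2,0,0],[1,0.1,0,0],[0,0,0,0],[0,0,0,0],[0,0,0,0]]]'
python3 -m jog '[[[1,0.1,0,0],[0,0,0,0],[1,0.1,0,0],[0,0,0,0],[0,0,0,0],[0,0,0,0],[0,0,0,0],[0,0,0,0]]]'
python3 - <<'E'
from h import *
s=manip.sense();print(s['force'],s['ft_torque'])
E
```

```text
t: 42.9
tcp_pos: [0.5144, 0.1954, 0.2132]
tool_rot: [0.737, -0.676, -0.003, 0.004]
force: [-8.5, -0.0, 11.8]
finger_gap: 0.645
t: 43.9
tcp_pos: [0.5163, 0.1955, 0.2132]
tool_rot: [0.737, -0.676, -0.003, 0.004]
force: [-9.2, 0.1, 11.3]
finger_gap: 0.647
[-9.23990021  0.05964874 11.31818419] [0.13315615 1.25115745 0.03400743]
```

```bash
python3 -m jog '[[[0,0,0.7,0],[0,0,0,0],[0,0,0,0],[0,0,0,0],[1,0.1,0,0],[0,0,0,0],[0,0,0,0],[0,0,0,0]]]'
python3 -m jog '[[[1,0.1,0,0],[0,0,0,0],[0,0,0,0],[0,0,0,0],[0,0,0,0],[0,0,0,0],[0,0,0,0],[0,0,0,0]]]'
```

```text
t: 44.9
tcp_pos: [0.52, 0.1958, 0.2138]
tool_rot: [0.736, -0.677, -0.001, 0.001]
force: [-2.2, -1.2, -5.0]
finger_gap: 0.648
t: 45.9
tcp_pos: [0.5203, 0.1959, 0.2137]
tool_rot: [0.736, -0.677, -0.001, 0.002]
force: [-4.8, -1.2, -3.6]
finger_gap: 0.644
```

```bash
python3 -m jog '[[[1,0.1,0,0],[0,0,0,0],[1,0,0,0],[0,0,0,0],[0,0,0,0],[0,0,0,0],[0,0,0,0],[0,0,0,0]]]'
python3 -m jog '[[[1,0.1,0,0],[0,0,0,0],[0,0,0,0],[0,0,0,0],[0,0,0,0],[0,0,0,0],[0,0,0,0],[0,0,0,0]]]'
```

```text
t: 46.9
tcp_pos: [0.521, 0.1959, 0.2135]
tool_rot: [0.736, -0.677, -0.003, 0.003]
force: [-8.7, -1.9, -0.9]
finger_gap: 0.644
t: 47.9
tcp_pos: [0.5213, 0.196, 0.2135]
tool_rot: [0.736, -0.677, -0.003, 0.004]
force: [-9.6, -2.3, -0.6]
finger_gap: 0.642
```

The stone is stalled at 10 N with no downward load, so it bears on the stop. I set it down, release, rise and check.

```bash
python3 -m jog '[[[0,0,-0.4,0],[0,0,0,0],[0,0,0,0],[0,0,0,0],[0,0,0,0],[0,0,0,0],[0,0,0,0],[0,0,0,0]]]'
python3 -m jog '[[[0,0,0,0],[0,0,0,0],[0,0,0,0],[0,0,0,0],[0,0,0,0],[0,0,0,0],[0,0,0,0],[0,0,0,0]]]' 100
python3 -m jog '[[[0,0,10,0],[0,0,15,0],[0,0,15,0],[0,0,15,0],[0,0,15,0],[0,0,15,0],[0,0,0,0],[0,0,0,0]]]'
python3 - <<'E'
from h import *
import pickle
s=manip.sense();print(s['tcp_pos'],s['force'])
c=manip.camera_info('wrist');im=manip.snapshot('wrist')[:,:,::-1]; cv2.imwrite('pics/w14.png',im); pickle.dump(c,open('w14.pkl','wb'))
cv2.imwrite('pics/s14.png',manip.snapshot('side')[:,:,::-1]); cv2.imwrite('pics/t14.png',manip.snapshot('top')[:,:,::-1])
cv2.imwrite('pics/view14.png',np.hstack([cv2.resize(im[90:350,180:380],None,fx=2,fy=2),cv2.resize(cv2.imread('pics/s14.png')[190:300,160:270],(400,400),interpolation=cv2.INTER_CUBIC).__getitem__(slice(None)) if False else cv2.resize(cv2.imread('pics/s14.png')[190:320,170:270],(400,520),interpolation=cv2.INTER_CUBIC)]))
E
```

```text
t: 48.9
tcp_pos: [0.5213, 0.196, 0.2134]
tool_rot: [0.736, -0.677, -0.003, 0.004]
force: [-9.7, -1.6, 2.0]
finger_gap: 0.647
t: 49.9
tcp_pos: [0.5244, 0.1962, 0.2136]
tool_rot: [0.736, -0.677, -0.0, 0.0]
force: [0.4, -0.3, 0.4]
finger_gap: 0.998
t: 50.9
tcp_pos: [0.5243, 0.1962, 0.2984]
tool_rot: [0.736, -0.677, -0.0, 0.0]
force: [-0.2, -0.6, 0.2]
finger_gap: 0.998
[0.52426037 0.1961745  0.2984116 ] [-0.18327791 -0.56300399  0.22928379]
```

No pictures left to view, so I check numerically with intensity edges along lines in the rectified wrist view.

Run:
```python
from h import *
import pickle
yaw=np.radians(4.6);e=np.array([np.cos(yaw),np.sin(yaw),0]);n=np.array([-e[1],e[0],0]);H=np.array([.5161,.1955,0])
def rect(im,c,fish,z,xs,ys):
    M=np.array([[proj(c,H+e*x*1e-3+n*y*1e-3+[0,0,z*1e-3],fish) for y in ys] for x in xs],np.float32)
    return cv2.remap(im,M[...,0],M[...,1],1)
xs=np.arange(-100,80,1.);ys=np.arange(-45,46,1.)
im=cv2.imread('pics/w14.png');c=pickle.load(open('w14.pkl','rb'))
r=rect(im,c,True,58,xs,ys); g=cv2.GaussianBlur(r,(3,3),0).astype(float)
gx=np.abs(np.gradient(g,axis=0)).sum(2);gy=np.abs(np.gradient(g,axis=1)).sum(2)
for y in(-22,-10,10,22):
    col=gx[5:50,int(y+45)];o=np.argsort(col)[::-1][:4];print('y',y,[(xs[i+5],int(col[i])) for i in o])
for x in(-70,-50,-20,10,40,60):
    row=gy[int(x+100)];L=row[55:88];R=row[3:35]
    print('x',x,'L',[(ys[i+55],int(L[i])) for i in np.argsort(L)[::-1][:3]],'R',[(ys[i+3],int(R[i])) for i in np.argsort(R)[::-1][:3]])
print('colours y=0:',[(x,g[int(x+100),45].astype(int).tolist()) for x in(-95,-85,-79,-76,-72,-60,0,60)])
# bystander check in top view
a=cv2.imread('pics/top1.png');b=cv2.imread('pics/t14.png');d=(cv2.absdiff(cv2.GaussianBlur(a,(5,5),0),cv2.GaussianBlur(b,(5,5),0)).max(2)>30).astype(np.uint8)
for k in cv2.findContours(d,0,2)[0]:
    if cv2.contourArea(k)>25: print('diff',cv2.boundingRect(k))
```

```text
y -22 [(np.float64(-59.0), 35), (np.float64(-74.0), 33), (np.float64(-60.0), 32), (np.float64(-75.0), 32)]
y -10 [(np.float64(-62.0), 43), (np.float64(-61.0), 37), (np.float64(-74.0), 33), (np.float64(-63.0), 30)]
y 10 [(np.float64(-69.0), 37), (np.float64(-74.0), 36), (np.float64(-75.0), 35), (np.float64(-70.0), 35)]
y 22 [(np.float64(-72.0), 48), (np.float64(-71.0), 44), (np.float64(-74.0), 42), (np.float64(-75.0), 41)]
x -70 L [(np.float64(28.0), 107), (np.float64(27.0), 81), (np.float64(29.0), 59)] R [(np.float64(-28.0), 43), (np.float64(-27.0), 32), (np.float64(-29.0), 23)]
x -50 L [(np.float64(28.0), 100), (np.float64(29.0), 83), (np.float64(27.0), 52)] R [(np.float64(-28.0), 92), (np.float64(-27.0), 64), (np.float64(-29.0), 64)]
x -20 L [(np.float64(28.0), 107), (np.float64(29.0), 100), (np.float64(27.0), 42)] R [(np.float64(-28.0), 103), (np.float64(-27.0), 78), (np.float64(-29.0), 58)]
x 10 L [(np.float64(29.0), 69), (np.float64(30.0), 39), (np.float64(28.0), 35)] R [(np.float64(-28.0), 102), (np.float64(-29.0), 59), (np.float64(-27.0), 55)]
x 40 L [(np.float64(29.0), 80), (np.float64(28.0), 54), (np.float64(30.0), 31)] R [(np.float64(-28.0), 45), (np.float64(-27.0), 34), (np.float64(-29.0), 22)]
x 60 L [(np.float64(29.0), 76), (np.float64(30.0), 48), (np.float64(28.0), 37)] R [(np.float64(-28.0), 51), (np.float64(-27.0), 37), (np.float64(-29.0), 27)]
colours y=0: [(-95, [144, 144, 135]), (-85, [145, 144, 135]), (-79, [142, 142, 133]), (-76, [143, 143, 135]), (-72, [106, 111, 115]), (-60, [55, 56, 58]), (0, [50, 52, 55]), (60, [95, 100, 103])]
diff (251, 361, 11, 9)
diff (249, 359, 74, 61)
diff (180, 310, 11, 18)
diff (57, 288, 33, 34)
diff (323, 223, 14, 8)
diff (341, 185, 23, 13)
diff (4, 159, 433, 261)
diff (275, 106, 44, 8)
diff (271, 76, 10, 17)
```

The stone is home: near end at −74.5 mm along its whole width, sides at ±28 mm along its whole length. A receded board could be hidden from this view, so I check its near end in the side image.

Run:
```python
from h import *
from scipy.optimize import least_squares
c=manip.camera_info('side');yaw=np.radians(4.6);e=np.array([np.cos(yaw),np.sin(yaw),0]);n=np.array([-e[1],e[0],0]);H=np.array([.5161,.1955,0])
P=lambda x,y,z:np.array(proj(c,H+e*x*1e-3+n*y*1e-3+[0,0,z*1e-3]))
im=cv2.imread('pics/s14.png');g=cv2.cvtColor(im,cv2.COLOR_BGR2HSV)
m=((g[:,:,0]<25)&(g[:,:,1]>70)).astype(np.uint8);m[:225]=0;m[:,:150]=0;m[:,262:]=0;m[290:]=0
ks=sorted(cv2.findContours(m,0,2)[0],key=cv2.contourArea)[-2:]
for k in ks:
  p=cv2.approxPolyDP(k,1.2,True)[:,0];print(cv2.contourArea(k),p.tolist())
for nm,y,z in(('boardL',31,32),('boardL top',31,38),('boardR',-31,32),('far boardL',31,32)):print(nm,P(85 if 'far' in nm else -75,y,z).round(1))
# unoccluded side edge of stone/board at near-left corner: horizontal profile of saturation
for v in(262,264,266,268,270):print(v,g[v,218:240,1].tolist())
```

```text
167.5 [[177, 235], [177, 237], [228, 268], [247, 254], [246, 253], [229, 266]]
boardL [228.5 268.6]
boardL top [228.4 266.5]
boardR [248.3 253.3]
far boardL [176.7 237. ]
262 [91, 118, 130, 136, 123, 109, 65, 29, 24, 27, 32, 27, 23, 20, 17, 24, 58, 106, 126, 108, 57, 22]
264 [20, 26, 40, 80, 122, 129, 133, 130, 110, 72, 36, 15, 20, 50, 99, 119, 115, 99, 34, 19, 28, 22]
266 [32, 23, 30, 26, 23, 29, 68, 114, 130, 135, 128, 119, 117, 107, 65, 38, 34, 19, 22, 29, 21, 31]
268 [4, 2, 11, 30, 32, 28, 27, 21, 37, 52, 97, 102, 57, 29, 30, 29, 22, 34, 26, 35, 24, 16]
270 [3, 3, 3, 4, 2, 9, 24, 33, 34, 32, 24, 34, 24, 24, 24, 29, 24, 24, 13, 9, 9, 12]
```

Board corners (228,268), (247,254) and (177,237) match home (228.5,268.6), (248.3,253.3) and (176.7,237.0) within about a pixel, so I hand in.

```bash
python3 -c "
from station import manip
s=manip.sense();print(s['t'],s['force']);print(manip.sign_off())"
```

```text
51.05 [-0.08393055  0.33933372 -0.23494064]
the job is handed in; nothing more can be done
None
```

The board and then the second whetstone are on the lower stone in the holder, flat and up against the end stop, and the job is handed in at 51 s of the 70 s allowed.

**What I did:** I gripped each piece on its slope and landed its low end on the stack short of the lip. The board pivoted flat in the grip. The stone still sat about 4 mm high at its near end, so I opened the gripper, let it settle and re-gripped it higher. Each was then slid in until it stalled against the stop at about 10 N. The board was released before I fetched the stone.

**Last checks:**
- **Stone:** its near end is at −74.5 mm (−75 is home) and its sides at ±28 mm over the whole length, so it is square and centred.
- **Board:** its three visible corners match home to about a pixel in the side view.
- **Lower stone:** I did not measure it again after stacking.
- **Gripper:** it is open about 85 mm above the stack, reading no contact force.
- **Rest of the cart:** an automatic before/after comparison of the top view was inconclusive because the arm and its shadows hid much of it. I noticed no contact with anything else, but I did not check each item.
- **Final picture:** the viewer's picture limit was reached, so these last checks are numeric only.

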